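Lock the loaf pusher of the bread slicer

TASK

The bread slicer is being locked up for the night. Slide its blue loaf pusher by the black handle fully home into the yellow lock bracket, so that the three holes line up, then take the red-handled lock pin out of its wooden block and thread it through all three until its handle sits down on the bracket; let go and leave the jar, bowl and brush where they are.

Things in the scene. Friction and masses are not known exactly. Their poses are not given: they have to be found in the camera images.
- pusher (a joint): how far the loaf pusher (blue, with a steel tongue) stands from home along its slide, m: 0 = fully home against its end stop, the three holes in line; up to 0.11 = away from the bracket. It slides level, with about 2.5 N of friction, and stays where it is left.
- pusher_handle (a point): centre of the pusher's black round handle, 24 mm diameter, 45 mm long, on a thin stem. z: its axis, square to the sloping bed, 35 deg from vertical. y: level, along the slide, the way home. Home, its axis is 93 mm from the holes' axis. A blue plate stands 72 mm behind it (-y), its top 22 mm below this point along z; the pusher's flat body is 56 mm below it.
- lock_mouth (a point): centre of the hole in the yellow bracket's upper ear, on its top face. z: outwards along the holes, 35 deg from vertical; y: level, the way the pusher comes home. Three 14 mm holes (upper ear, pusher's steel tongue, lower ear), 2 mm chamfers, plates 8 mm thick, 6 mm apart: 36 mm in all, then 20 mm free. Ears reach 25 mm from the hole in x, 26 in y; only the pusher handle rises higher (by 49 mm).
- pin_knob (a point): centre of the lock pin's red round handle, 24 mm diameter, 50 mm long; z along the pin from tip to handle. At the start the pin stands upright in a hole in a fixed wooden block (90 x 70 x 70 mm high), its handle resting on the block's top, 25 mm below this point. About 70 g.
- pin_shoulder (a point): the middle of the flat underside of the pin's red handle, where the steel shank begins: it sits on the upper ear when the pin is fully in. z along the pin as above.
- pin_tip (a point): the end of the pin's steel shank, 52 mm from the handle's underside; the shank is 10 mm in diameter and its last 9 mm taper to 5 mm. z along the pin as above.
- tub: closed white jar with a red band, loose, 90 mm in diameter and 100 mm high, origin under its centre; a bystander
- bowl: small steel bowl, loose, 120 mm across and 50 mm high, origin under its centre; a bystander
- brush_mid (a point): pastry brush lying on the bench, loose; a point at its middle, on the underside; a bystander
- slicer: the white bread slicer, fixed on the bench; origin on the bench under the middle of its bed; x away from its low front edge, y along the slide, the way home. About 420 mm long (y from -0.235 to 0.18) and 200 mm deep (x +-0.10). The bed slopes up to +x at 35 deg. Its blade disc, at the -y end, tops out 195 mm above the bench, the pusher's handle at 180 mm.
There are look-alikes about, which are no part of the job. Of the things shaped like the part that bears pin_knob, the red one is meant.

How it is judged:
By the outcome, as a careful person would: the job done as asked, in the order asked, and still so for the second after the job is handed in, with the robot touching nothing.
It also fails if it takes over 59 s, if anything falls off the work surface, if the arm or the gripper's body presses on something with over 40 N, if the wrist force passes 120 N, or if a joint passes its speed limit or range.

ROBOT

A 6-joint arm with a two-finger parallel gripper is mounted at the origin on the work surface. World frame = base frame: x ahead of the robot, y to its left, z up, the work surface at z = 0. Lengths are in m, angles in rad, forces in N, time in s.
With the tool pointing down it reaches from about 0.35 to 0.975 m from the base axis. Payload 4.9 kg.
Tool frame: the origin (TCP) lies at the very end of the fingers, on their centre line; the grasp point (between the pads) lies 19 mm behind it (ctrl.grip_point_offset is the distance from the TCP to the grasp point, in m); z points along the fingers, y is the line along which they close (so a half turn about z gives the same grasp; the last joint's range is limited). The gripper opens to 85 mm and grips with 20 to 120 N. Pads are 22 mm wide; open, the fingers measure 114 mm over their backs; the gripper's body (76 mm by 85 mm) begins 54 mm behind the grasp point. The pads swing forward as they close: fully open they stand 13 mm farther back than shut.
Start: joints at [-1.453, 0.053, 1.613, -0, 1.476, -0.119], TCP at [0.147, -0.608, 0.231] pointing down, gripper open.
Joint ranges: [-3.01, 3.01], [-1.01, 2.22], [0.06, 2.58], [-1.02, 4.17], [0.09, 2.62], [-3.14, 3.14]. Speed limits (rad/s): [2.57, 2.57, 3.14, 3.14, 3.14, 3.14].

INTERFACE

Orientations are given as a rotation vector (axis times angle).
In Python, from station import ctrl gives the robot as it stands.
- The arm moves only by the tool send_rows, never from a script. Its argument "rows" is a list of rows, each a list of 3 entries, a list of its own where there are three numbers: the finger opening in cm, from 0 to 8.54, then the shift along the tool's x, y, z in cm, then the turn about the tool's z in degrees. A call has 1 to 10 rows; each row shifts and turns the commanded pose from where the row before left it, along the tool's axes as they then stand; what a row does not reach is not made up. A row lasts 1/8 s, in which the tool goes at most 62.5 mm and 10.7 degrees, less where a joint would pass 70% of its speed; a pose out of reach is approached as far as the arm can. A call with a gripper value outside its range is refused whole. The fingers move at their own pace and stop on an object; "newtons" is the grip in N (left out, the last holds). Time passes only in rows, so rows that do not move let the fingers close. It gives the time, the measured TCP pose, the force, the opening and the grip force at its end, in the units of the state.
- ctrl.get_obs(): the state, without advancing time (a new reading comes with each control period).
- ctrl.get_image(name): name is "side" or "top" or "wrist"; returns a dict with "frame" (400x640x3 uint8, red, green, blue), "range_z" (400x640 float32, m along the optical axis (not along the pixel's ray), 0 where there is no reading), "fx", "fy", "cx", "cy" (pixels), "cam_to_world" (4x4, takes a point from camera to world coordinates). Camera axes: x right, y down, z forward; pixel columns grow to the right and rows downward; lengths in m; the calibration is good to about 2 mm. A picture is of the moment at which its call begins.
- ctrl.finish_job(): hands the job in; it is judged then, once.
The state is a dict: "t": time; "q": joint angles; "dq": joint speeds; "effort": joint torques, N m; "tool_pos": TCP position; "tool_rot": TCP orientation; "contact_force": force on the tool from outside, world axes, zero at the start; "wrist_torque": the same for the moment, N m; "opening": finger opening in m; "grip_force": force on a finger pad.
Only numpy, scipy, OpenCV 4.12 (cv2) and the standard library are available. Lean on these libraries where they do the work, as an engineer would, in place of code of your own. Each camera call takes 0.05 s, during which the arm holds its last target. There are 200 camera calls.

## Working session

There is one attempt and no reset: what is moved stays moved. The work goes in short steps, Python scripts to look and compute and a tool call to move; the robot and the scene stay as the last step left them, time stands still between calls to the robot, and variables do not carry over. Pictures are saved under pics/ and viewed, at most 10 in all, crops included, and the job is handed in when it is done.

Besides the shell and the picture viewer there is one more tool, called as name([rows], argument=value, ...), one row to a line, values as JSON. send_rows: Moves the arm, as the interface text tells. Its arguments: {"type":"object","properties":{"rows":{"type":"array","items":{"type":"array"}},"newtons":{"type":"number"}},"required":["rows"]}

```bash
mkdir -p pics; ls
cat > h.py <<'E'
import numpy as np, cv2
from scipy.spatial.transform import Rotation as R
from station import ctrl
def shot(n,f=None):
    im=ctrl.get_image(n)
    if f: cv2.imwrite('pics/'+f,im['frame'][:,:,::-1])
    return im
def pt(im,u,v,z=None):
    if z is None: z=im['range_z'][v,u]
    p=np.array([(u-im['cx'])/im['fx']*z,(v-im['cy'])/im['fy']*z,z,1]); return (im['cam_to_world']@p)[:3]
def cloud(im):
    z=im['range_z'];v,u=np.indices(z.shape)
    p=np.stack([(u-im['cx'])/im['fx']*z,(v-im['cy'])/im['fy']*z,z,np.ones_like(z)],-1)
    return (p@im['cam_to_world'].T)[...,:3]
E
python3 - <<'E'
from h import *
np.set_printoptions(precision=4,suppress=True)
for n in ['side','top']:
    im=shot(n,n+'0.png'); np.savez(n+'0.npz',**im); print(im['cam_to_world'],im['fx'])
o=ctrl.get_obs();print(o)
E
```

```text
pics
[[ 0.9475 -0.1466  0.2842  0.1948]
 [-0.319  -0.4934  0.8092 -0.9569]
 [ 0.0216 -0.8574 -0.5142  0.751 ]
 [ 0.      0.      0.      1.    ]] 395.9130057205721
[[-0.0123 -0.9964  0.0838  0.4074]
 [-0.9999  0.013   0.0074  0.0176]
 [-0.0085 -0.0837 -0.9965  1.4745]
 [ 0.      0.      0.      1.    ]] 512.9853382033091
{'t': 0.1, 'q': array([-1.453 ,  0.0533,  1.6142, -0.    ,  1.476 , -0.119 ]), 'dq': array([ 0.0008, -0.0015, -0.0012,  0.0004,  0.0003,  0.0023]), 'effort': array([ -0.    , -39.4903, -37.1363,  -0.0002,   0.0039,   0.    ]), 'tool_pos': array([ 0.1465, -0.607 ,  0.2302]), 'tool_rot': array([-3.1178, -0.3708,  0.    ]), 'contact_force': array([ 0.3304, -0.4176,  0.4099]), 'wrist_torque': array([-0.0073,  0.0135,  0.0535]), 'grip_force': 0.0, 'opening': 0.08549492090798282}
```

View pics/side0.png

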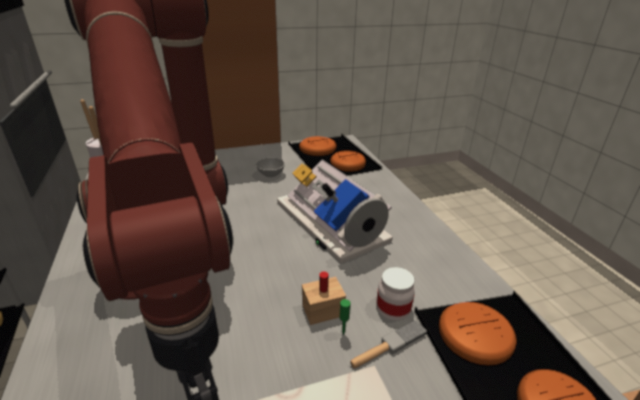

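View pics/top0.png

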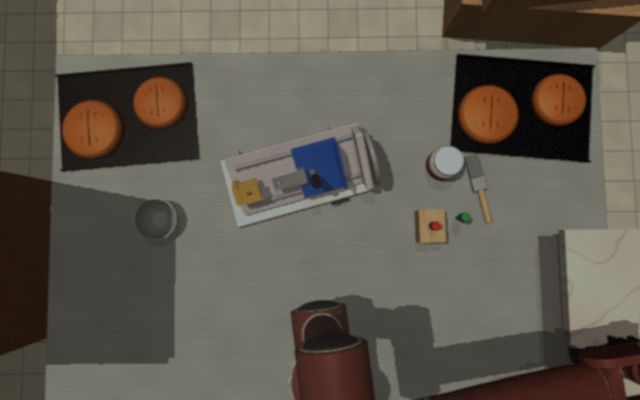

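Top view: red pin (435,226) in the wooden block, with a green look-alike pin at (464,217); the red jar band (440,170) is the other red thing. Black pusher handle (315,180), which could be confused with the dark blade disc (375,155). Yellow bracket (247,192). In the side view, the red pin is at (324,280), the green at (344,310). I choose the red one in the wooden block.

Run:
```python
from h import *
np.set_printoptions(precision=4,suppress=True)
for n in ['top','side']:
    im=dict(np.load(n+'0.npz')); f=im['frame']; hsv=cv2.cvtColor(f,cv2.COLOR_RGB2HSV); C=cloud(im); H,S,V=cv2.split(hsv)
    ok=(im['range_z']>0)
    M={'yellow':(H>18)&(H<32)&(S>150)&(V>90),'blue':(H>105)&(H<125)&(S>150),'red':((H<5)|(H>172))&(S>180),'green':(H>50)&(H<80)&(S>120),
      'dark':(V<40)}
    wins={'top':{'dark':(300,330,165,195),'red':(420,450,215,240)},'side':{'dark':(315,345,180,205),'red':(310,335,265,295)}}[n]
    for k,m in M.items():
        m=m&ok
        if k in wins:
            a,b,c,d=wins[k]; w=np.zeros_like(m); w[c:d,a:b]=1; m=m&w
        num,l,st,ce=cv2.connectedComponentsWithStats(m.astype(np.uint8))
        for i in np.argsort(-st[1:,4])[:2]+1:
            p=C[l==i]; print(n,k,ce[i],st[i],'med',np.median(p,0),'lo',np.percentile(p,3,0),'hi',np.percentile(p,97,0)) if len(p)>8 else 0
    if n=='top':
        # white base outline
        m=(C[...,2]>0.012)&(C[...,2]<0.25)&ok; m[:, :210]=0; m[:,400:]=0; m[:115]=0;m[235:]=0
        p=C[m][:,:2].astype(np.float32); r=cv2.minAreaRect(p); print(r,cv2.boxPoints(r))
    a,b,c,d={'top':(215,395,115,235),'side':(270,400,155,260)}[n]
    cv2.imwrite(f'pics/{n}1.png',cv2.resize(f[c:d,a:b,::-1],None,fx=4,fy=4,interpolation=cv2.INTER_CUBIC))
```

```text
top yellow [246.4479 191.5542] [234 180  27  24 489] med [0.5225 0.2133 0.1347] lo [0.4955 0.1825 0.1202] hi [0.5495 0.2433 0.1512]
top blue [322.0777 161.8964] [ 293  139   54   51 1545] med [0.602  0.0086 0.1277] lo [ 0.5418 -0.0372  0.0765] hi [0.6454 0.0796 0.1555]
top blue [311.6351 189.7973] [303 184  22  12 148] med [0.5288 0.0475 0.0788] lo [0.5182 0.0122 0.0703] hi [0.5417 0.0641 0.0932]
top red [435.4286 225.4762] [431 222   9   7  42] med [ 0.4273 -0.2823  0.1197] lo [ 0.4207 -0.2914  0.1135] hi [ 0.4339 -0.2731  0.1238]
top green [463.8  216.95] [458 214  12   7  60] med [ 0.4493 -0.3626  0.1   ] lo [ 0.4412 -0.3738  0.0719] hi [ 0.4574 -0.3563  0.1088]
top dark [315.3152 180.837 ] [311 174  10  14  92] med [0.5429 0.0327 0.1728] lo [0.5297 0.0225 0.1525] hi [0.561  0.0413 0.1831]
((0.57343590259552, 0.08967790007591248), (0.2172243744134903, 0.4252268671989441), 15.194775581359863) [[ 0.4129  0.2664]
 [ 0.5243 -0.144 ]
 [ 0.734  -0.087 ]
 [ 0.6225  0.3233]]
side yellow [303.918  174.1066] [294 165  21  20 244] med [0.5251 0.1983 0.1311] lo [0.5001 0.1758 0.1012] hi [0.552  0.2357 0.1498]
side blue [340.1701 204.7174] [ 315  181   52   49 1111] med [0.5819 0.0081 0.1157] lo [ 0.5295 -0.053   0.0727] hi [0.6388 0.0684 0.1611]
side red [323.4862 281.9174] [321 273   6  19 109] med [ 0.4297 -0.2965  0.1049] lo [ 0.424  -0.2993  0.0781] hi [ 0.4361 -0.2866  0.1222]
side green [344.1667 309.76  ] [340 300   9  23 150] med [ 0.4508 -0.3787  0.0909] lo [ 0.4449 -0.3826  0.0581] hi [ 0.4596 -0.3657  0.1045]
side dark [327.9394 190.4091] [323 185  11  12  66] med [0.5471 0.0199 0.1611] lo [0.5338 0.0141 0.1375] hi [0.5631 0.0264 0.1792]
```

View pics/top1.png

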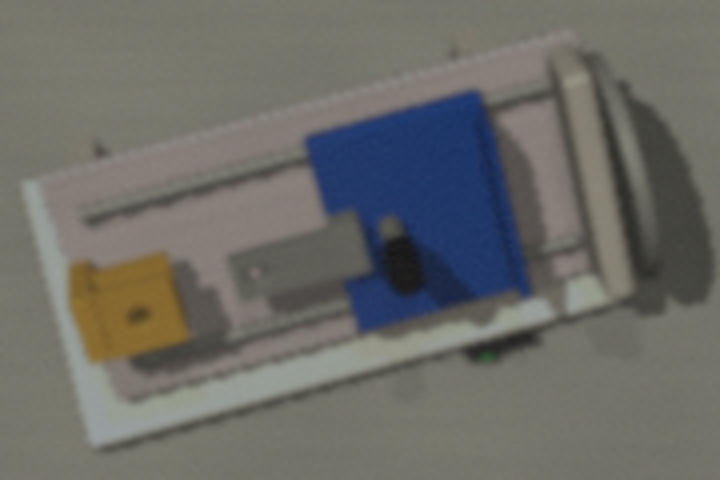

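Crop: yellow bracket hole at (249.5,193.5) full-frame, handle leaning towards the robot at (315,181), slicer turned about 15°.

```bash
cat >> h.py <<'E'
yaw=np.radians(15.2); xs=np.array([np.cos(yaw),np.sin(yaw),0]); ys=np.array([-np.sin(yaw),np.cos(yaw),0]); ez=np.array([0,0,1.])
hz=-np.sin(np.radians(35))*xs+np.cos(np.radians(35))*ez; hx=np.cross(ys,hz)
def toolmove(p):  # shift (cm) in tool axes to bring TCP to p
    o=ctrl.get_obs(); return R.from_rotvec(o['tool_rot']).as_matrix().T@(np.asarray(p)-o['tool_pos'])*100
E
python3 - <<'E'
from h import *
np.set_printoptions(precision=4,suppress=True)
im=dict(np.load('top0.npz')); C=cloud(im); f=im['frame']
def ray(im,u,v,z):
    o=im['cam_to_world'][:3,3]; d=pt(im,u,v,1.)-o; return o+d*(z-o[2])/d[2]
m=ray(im,249.5,193.5,.134); print('mouth',m,C[193,249],C[196,246])
hsv=cv2.cvtColor(f,cv2.COLOR_RGB2HSV)
d=(hsv[...,2]<40)&(im['range_z']>0); w=np.zeros_like(d); w[170:195,305:325]=1; d&=w
P=C[d]; P=P[P[:,2]>.13]; q=(P-m)@np.array([hx,ys,hz]).T
print(len(P),np.percentile(q,[2,25,50,75,98],axis=0))
h=m+hz*.0265-ys*.093
print('home handle centre',h)
# bed yaw from top-of-yellow ear plane and blue edges
H,S,V=cv2.split(hsv)
for nm,k in (('yel',(H>18)&(H<32)&(S>150)&(V>90)),('blue',(H>105)&(H<125)&(S>150))):
    P=C[k&(im['range_z']>0)]; r=cv2.minAreaRect(P[:,:2].astype(np.float32)); print(nm,r)
    q=P-m; A=np.c_[P[:,:2],np.ones(len(P))]
    q=q@np.array([hx,ys,hz]).T; print(np.percentile(q,[2,50,98],axis=0))
side=dict(np.load('side0.npz'));
for k in((435,225.5),(435.4,225)): print('knob top',ray(im,*k,.12))
print('tool x yaw',np.degrees(np.arctan2(*R.from_rotvec(ctrl.get_obs()['tool_rot']).as_matrix()[[1,0],0])))
E
```

```text
mouth [0.517  0.2055 0.134 ] [0.5204 0.2104 0.1088] [0.5106 0.2149 0.1325]
92 [[-0.0066 -0.1836  0.0151]
 [ 0.0034 -0.1791  0.0325]
 [ 0.0072 -0.1745  0.046 ]
 [ 0.0094 -0.1702  0.0514]
 [ 0.0117 -0.1655  0.0557]]
home handle centre [0.5267 0.1118 0.1557]
yel ((0.5248262882232666, 0.21332071721553802), (0.06014407426118851, 0.06354925781488419), 9.383668899536133)
[[-0.0211 -0.0242 -0.0296]
 [ 0.0098  0.0072  0.0016]
 [ 0.0254  0.035   0.0072]]
blue ((0.6456177234649658, -0.3320022523403168), (0.7888404726982117, 0.7211330533027649), 71.85613250732422)
[[-0.1353 -0.9317 -0.1841]
 [ 0.0178 -0.2107 -0.0269]
 [ 0.0736 -0.1418  0.0065]]
knob top [ 0.4273 -0.2808  0.12  ]
knob top [ 0.4286 -0.2819  0.12  ]
tool x yaw 13.566392159541648
```

send_rows([
  [8.5, [4.1, -4, -0.6], 0],
  [8.5, [4.1, -4, -0.6], 0],
  [8.5, [4.1, -4, -0.6], 0],
  [8.5, [4.1, -4, -0.6], 0],
  [8.5, [4.1, -4, -0.6], 0],
  [8.5, [4.1, -4, -0.6], 0],
  [8.5, [4.1, -4, -0.6], 0],
  [8.5, [4.1, -4, -0.6], 0],
  [8.5, [4.1, -4, -0.6], 0],
  [8.5, [4.1, -4, -0.6], 0],
])

```text
t: 1.35
tool_pos: [0.4518, -0.1207, 0.2912]
tool_rot: [3.119, 0.371, -0.0]
contact_force: [-0.2, -0.9, -0.4]
opening: 0.0848
grip_force: 0.0
```

send_rows([
  [8.5, [4.3, -4.3, -0.3], -0.8],
  [8.5, [4.3, -4.3, -0.3], -0.8],
  [8.5, [4.3, -4.3, -0.3], 0],
  [8.5, [0, 0, 0], 0],
])

```text
t: 1.85
tool_pos: [0.545, 0.0378, 0.2995]
tool_rot: [-3.112, -0.423, 0.002]
contact_force: [-0.0, -0.2, 0.1]
opening: 0.0848
grip_force: 0.0
```

Run:
```python
from h import *
im=shot('wrist','w1.png'); np.savez('w1.npz',**im)
print(toolmove([0.548,0.033,0.141]), ctrl.get_obs()['t'],im['cam_to_world'])
```

```text
[ 0.29729854  0.39285784 15.84558609] 1.9 [[ 0.26782522 -0.9239314  -0.27316739  0.61388915]
 [-0.96346644 -0.25725853 -0.0745015   0.05652829]
 [-0.00144036  0.28314099 -0.95907722  0.44087381]
 [ 0.          0.          0.          1.        ]]
```

View pics/w1.png

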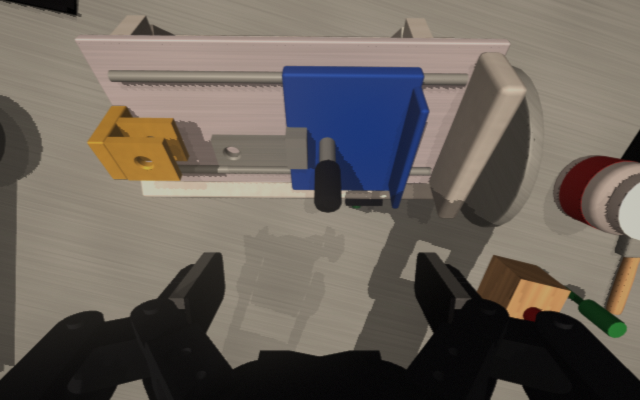

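Wrist view: bracket hole (144,162), tongue hole (232,153), handle (327,185) between the open fingers; all clear.

Run:
```python
from h import *
np.set_printoptions(precision=4,suppress=True)
im=dict(np.load('w1.npz')); C=cloud(im); f=im['frame']; H,S,V=cv2.split(cv2.cvtColor(f,cv2.COLOR_RGB2HSV))
# ear top plane
m=(H>15)&(H<32)&(S>150); w=np.zeros_like(m); w[140:180,110:178]=1
def fit(P):
    c=np.median(P,0); 
    for _ in range(3):
        n=np.linalg.svd(P-P.mean(0))[2][2]; n*=np.sign(n[2]); r=(P-P.mean(0))@n; P=P[abs(r)<max(2*np.std(r),.001)]
    return P.mean(0),n
def ray(u,v,p0,n):
    o=im['cam_to_world'][:3,3]; d=pt(im,u,v,1.)-o; return o+d*((p0-o)@n)/(d@n)
p0,n=fit(C[m&w&(V>100)]); print('ear',p0,n,'tilt',np.degrees(np.arccos(n[2])),'yaw',np.degrees(np.arctan2(-n[1],-n[0])))
# hole centre: dark blob
g=V.copy()
for nm,(a,b,c,d),thr in (('mouth',(130,160,152,172),110),('tongue',(222,243,143,163),0)):
    sub=g[c:d,a:b]; print(nm,sub[::2,::2] if 0 else (sub.min(),np.median(sub),sub.max()))
    k=(sub<np.median(sub)-25) if nm=='mouth' else (sub>np.median(sub)+25)
    vv,uu=np.nonzero(k); print(uu.mean()+a,vv.mean()+c,len(uu),uu.ptp() if hasattr(uu,'ptp') else np.ptp(uu),np.ptp(vv))
M=ray(144.5,162,p0,n); T=ray(232.5,153,p0-n*.014,n); print('mouth',M,'tongue',T,(M-T), 'dist',np.linalg.norm(M-T),'yaw',np.degrees(np.arctan2(-(M-T)[0],(M-T)[1])))
P=C[(V<60)&(C[...,2]>.12)]; w=np.zeros_like(m); w[155:215,310:345]=1
P=C[(V<60)&w&(C[...,2]>.12)&(C[...,2]<.2)]; q=(P-M)@np.array([hx,ys,hz]).T; print(len(P),np.percentile(q,[2,50,98],axis=0))
```

```text
ear [0.517  0.2059 0.1356] [-0.5458 -0.1499  0.8244] tilt 34.46839052176499 yaw 15.3542350529537
mouth (np.uint8(70), np.float64(171.0), np.uint8(193))
140.92660550458714 159.80733944954127 109 16 8
tongue (np.uint8(62), np.float64(119.0), np.uint8(172))
233.1764705882353 152.01470588235293 68 10 12
mouth [0.5171 0.2022 0.135 ] tongue [0.5453 0.126  0.1228] [-0.0282  0.0762  0.0122] dist 0.08211528900280868 yaw 20.305759533640128
1228 [[-0.0071 -0.184   0.0081]
 [ 0.0084 -0.1729  0.0361]
 [ 0.0115 -0.1623  0.0499]]
```

Run:
```python
from h import *
M=np.array([.517,.2025,.135]); h=M-ys*.1735+hz*.0265; print(h, toolmove(h+[0,0,-.015]))
```

```text
[0.54782179 0.03108442 0.15670753] [ 0.22924534  0.57283171 15.77490268]
```

send_rows([
  [8.5, [0.2, 0.6, 4], 0],
  [8.5, [0, 0, 4], 0],
  [8.5, [0, 0, 4], 0],
  [8.5, [0, 0, 3.8], 0],
  [1.5, [0, 0, 0], 0],
  [1.5, [0, 0, 0], 0],
  [1.5, [0, 0, 0], 0],
  [1.5, [0, 0, 0], 0],
], newtons=25)

```text
t: 2.9
tool_pos: [0.5491, 0.0292, 0.145]
tool_rot: [3.114, 0.414, 0.006]
contact_force: [-0.4, 1.0, 5.5]
opening: 0.0234
grip_force: 25.6
```

send_rows([
  [1.5, [0, -1, 0], 0],
  [1.5, [0, -1, 0], 0],
  [1.5, [0, -1, 0], 0],
  [1.5, [0, -1, 0], 0],
  [1.5, [0, -1, 0], 0],
  [1.5, [0, -1, 0], 0],
  [1.5, [0, -1, 0], 0],
  [1.5, [0, -0.5, 0], 0],
])

```text
t: 3.9
tool_pos: [0.5298, 0.1015, 0.145]
tool_rot: [3.112, 0.415, 0.007]
contact_force: [1.4, -2.8, 5.9]
opening: 0.0232
grip_force: 25.7
```

send_rows([
  [1.5, [0, -0.3, 0], 0],
  [1.5, [0, -0.2, 0], 0],
  [1.5, [0, 0, 0], 0],
])

```text
t: 4.28
tool_pos: [0.5285, 0.1063, 0.145]
tool_rot: [3.113, 0.415, 0.007]
contact_force: [-1.0, -1.9, 6.3]
opening: 0.0233
grip_force: 25.7
```

send_rows([
  [1.5, [0, -0.2, 0], 0],
  [1.5, [0, -0.1, 0], 0],
  [1.5, [0, 0, 0], 0],
])

```text
t: 4.65
tool_pos: [0.5278, 0.1091, 0.145]
tool_rot: [3.112, 0.415, 0.007]
contact_force: [-0.8, -1.3, 7.0]
opening: 0.0228
grip_force: 25.7
```

send_rows([
  [1.5, [0, -0.2, 0], 0],
  [1.5, [0, -0.1, 0], 0],
  [1.5, [0, 0, 0], 0],
])

```text
t: 5.03
tool_pos: [0.5275, 0.1101, 0.145]
tool_rot: [3.108, 0.414, 0.008]
contact_force: [1.6, -8.1, 5.0]
opening: 0.023
grip_force: 25.8
```

send_rows([
  [1.5, [0, -0.2, 0], 0],
  [1.5, [0, 0, 0], 0],
])

```text
t: 5.28
tool_pos: [0.5275, 0.1102, 0.1449]
tool_rot: [3.104, 0.413, 0.009]
contact_force: [2.1, -15.3, 5.0]
opening: 0.0234
grip_force: 26.3
```

send_rows([
  [1.5, [0, 0.3, 0], 0],
  [8.5, [0, 0, 0], 0],
  [8.5, [0, 0, 0], 0],
  [8.5, [0, 0, 0], 0],
  [8.5, [0, 0, -3], 0],
  [8.5, [0, 0, -5], 0],
  [8.5, [0, -3, -5], 0],
  [8.5, [-1, -3, -1], 0],
  [8.5, [0, 0, 0], 0],
])

```text
t: 6.4
tool_pos: [0.5, 0.168, 0.284]
tool_rot: [-3.113, -0.419, -0.005]
contact_force: [-0.3, 0.3, -0.5]
opening: 0.0851
grip_force: 0.0
```

Run:
```python
from h import *
im=shot('wrist'); np.savez('w2.npz',**im)
cv2.imwrite('pics/w2.png',im['frame'][80:330,100:500,::-1].repeat(2,0).repeat(2,1)[:,:800])
o=ctrl.get_obs();print(o['t'],o['tool_pos'],o['tool_rot'])
```

```text
6.45 [0.49996294 0.16710234 0.28249582] [3.11339282e+00 4.17360425e-01 1.18071469e-03]
```

View pics/w2.png

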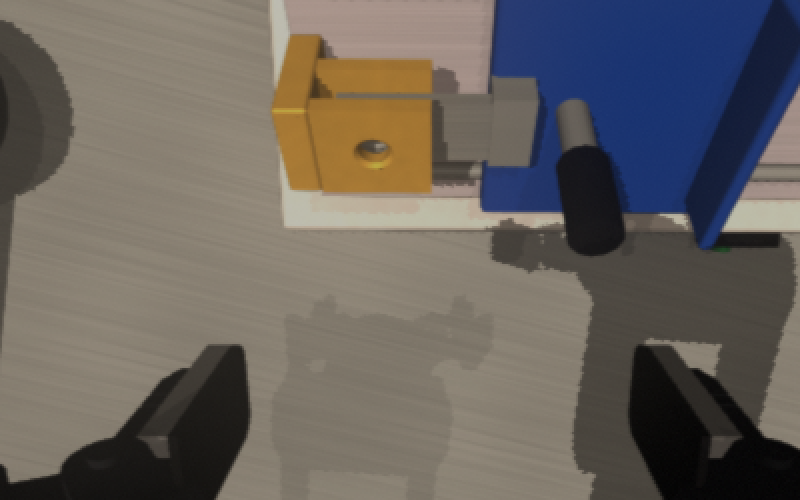

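The pusher is home: the tongue is in the bracket and the hole at crop (374,153), full-frame (287,156.5), shows the tongue's hole beneath.

Run:
```python
from h import *
np.set_printoptions(precision=4,suppress=True)
im=dict(np.load('w2.npz')); C=cloud(im); f=im['frame']; H,S,V=cv2.split(cv2.cvtColor(f,cv2.COLOR_RGB2HSV))
m=(H>12)&(H<32)&(S>150)&(V>80); w=np.zeros_like(m); w[132:174,262:314]=1; w[144:168,276:298]=0
P=C[m&w]
for _ in range(3):
    n=np.linalg.svd(P-P.mean(0))[2][2]; n*=np.sign(n[2]); r=(P-P.mean(0))@n; P=P[abs(r)<max(2*np.std(r),.001)]
p0=P.mean(0); o=im['cam_to_world'][:3,3]
def ray(u,v): d=pt(im,u,v,1.)-o; return o+d*((p0-o)@n)/(d@n)
print(n,np.degrees(np.arccos(n[2])),np.degrees(np.arctan2(-n[1],-n[0])))
hole=~m; hole[:140]=0;hole[172:]=0;hole[:,:270]=0;hole[:,304:]=0
num,l,st,ce=cv2.connectedComponentsWithStats(hole.astype(np.uint8)); print(st,ce)
print('mouth',ray(287,156.5),p0)
c=[ray(u,v) for u,v in((255,129),(316,129),(316,176),(260.5,174.5))]; print(np.array(c))
print(toolmove([.428,-.281,.25]))
```

```text
[-0.5476 -0.148   0.8236] 34.55759399517603 15.124482441280605
[[     0      0    640    400 255921]
 [   280    150     14      7     79]] [[319.5102 199.5144]
 [286.5443 152.8987]]
mouth [0.517  0.2025 0.135 ] [0.52   0.2024 0.1369]
[[0.5352 0.2324 0.1524]
 [0.5485 0.184  0.1526]
 [0.5037 0.1721 0.1206]
 [0.4913 0.2235 0.1216]]
[-18.7463  41.3314   3.2549]
```

send_rows([
  [8.5, [-2.3, 5.2, 0], 0],
  [8.5, [-2.3, 5.2, 0], 0],
  [8.5, [-2.3, 5.2, 0], 0],
  [8.5, [-2.3, 5.2, 0], 0],
  [8.5, [-2.3, 5.2, 0], 0],
  [8.5, [-2.4, 5.2, 0], 0],
  [8.5, [-2.4, 5.1, 0], 0],
  [5.5, [-2.4, 5.0, 1], 0],
  [5.5, [0, 0, 0], 0],
])

```text
t: 7.58
tool_pos: [0.4255, -0.284, 0.2693]
tool_rot: [-3.112, -0.404, 0.006]
contact_force: [-0.0, 0.5, -0.2]
opening: 0.0552
grip_force: 0.0
```

Run:
```python
from h import *
np.set_printoptions(precision=4,suppress=True)
im=shot('wrist','w3.png'); np.savez('w3.npz',**im); C=cloud(im)
H,S,V=cv2.split(cv2.cvtColor(im['frame'],cv2.COLOR_RGB2HSV)); m=((H<6)|(H>172))&(S>150)&(V>50)
num,l,st,ce=cv2.connectedComponentsWithStats(m.astype(np.uint8))
for i in np.argsort(-st[1:,4])[:3]+1:
    p=C[l==i]; t=p[p[:,2]>np.percentile(p[:,2],97)-.004]; r=cv2.minEnclosingCircle(t[:,:2].astype(np.float32)); print(st[i],ce[i],p.min(0),p.max(0),'top',r,np.median(t[:,2]))
print(ctrl.get_obs()['tool_pos'])
```

```text
[310 160  25  31 522] [321.6073 176.7395] [ 0.4094 -0.2965  0.0685] [ 0.4951 -0.2664  0.4105] top ((0.45712411403656006, -0.2771765887737274), 0.039535026997327805) 0.11881207507142272
[  4 342  17  34 346] [ 10.6329 358.1127] [-0.0198 -0.2664  0.0076] [0.4951 0.1026 0.4105] top ((0.244501531124115, -0.08654886484146118), 0.30851417779922485) 0.012298925182261555
[363   9   3   8  14] [364.0714  12.2143] [ 0.4951 -0.2881  0.0317] [ 0.595  -0.2664  0.4105] top ((0.49505487084388733, -0.2663886249065399), 9.999999747378752e-05) 0.4105336756901426
[ 0.4263 -0.2824  0.27  ]
```

View pics/w3.png

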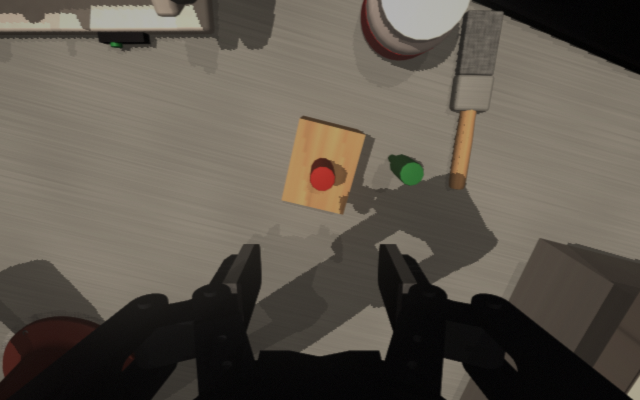

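Close look: red knob top at (322,179), standing in the block between the fingers; green look-alike at (411,173) is clear to the right.

Run:
```python
from h import *
im=dict(np.load('w3.npz'));o=im['cam_to_world'][:3,3]
d=pt(im,322,179,1.)-o; k=o+d*(.12-o[2])/d[2]; print(k, toolmove([k[0],k[1],.082]), C if 0 else cloud(im)[179,322])
```

```text
[ 0.42984075 -0.28510317  0.12      ] [ 0.31514875  0.41604621 18.79905532] [ 0.4295112  -0.28519774  0.11853182]
```

send_rows([
  [6, [0.3, 0.4, 4], 0],
  [6, [0, 0, 5], 0],
  [6, [0, 0, 5], 0],
  [6, [0, 0, 4.8], 0],
  [1.5, [0, 0, 0], 0],
  [1.5, [0, 0, 0], 0],
  [1.5, [0, 0, 0], 0],
  [1.5, [0, 0, 0], 0],
], newtons=30)

```text
t: 8.62
tool_pos: [0.4327, -0.2849, 0.0863]
tool_rot: [3.112, 0.414, 0.003]
contact_force: [-0.2, -0.1, 0.2]
opening: 0.0229
grip_force: 29.7
```

send_rows([
  [1.5, [0, 0, -1.5], 0],
  [1.5, [0, 0, -1.5], 0],
  [1.5, [0, 0, -1.3], 0],
  [1.5, [0, 0, -0.5], 0],
  [1.5, [0, 0, 0], 0],
])

```text
t: 9.25
tool_pos: [0.4319, -0.2843, 0.1329]
tool_rot: [3.113, 0.414, 0.001]
contact_force: [-0.3, 0.1, -1.2]
opening: 0.0232
grip_force: 29.8
```

send_rows([
  [1.5, [-0.5, 0, -0.1], 0],
  [1.5, [-0.55, 0, 0.05], 0],
  [1.5, [-0.5, 0, 0.1], 0],
  [1.5, [-0.5, 0, 0.1], 0],
  [1.5, [-0.5, 0, 0.1], 0],
  [1.5, [-0.5, 0, 0.15], 0],
  [1.5, [-0.5, 0, 0.2], 0],
  [1.5, [-0.5, 0, 0.2], 0],
  [1.5, [-0.5, 0, 0.25], 0],
  [1.5, [-0.45, 0, 0.25], 0],
])

```text
t: 10.5
tool_pos: [0.383, -0.2978, 0.1196]
tool_rot: [3.113, 0.414, -0.001]
contact_force: [0.8, 1.4, 5.4]
opening: 0.0233
grip_force: 31.0
```

Run:
```python
from h import *
np.set_printoptions(precision=4,suppress=True)
im=shot('side'); np.savez('s4.npz',**im)
cv2.imwrite('pics/s4.png',cv2.resize(im['frame'][200:350,240:440,::-1],None,fx=4,fy=4,interpolation=cv2.INTER_CUBIC))
o=ctrl.get_obs();print(o['tool_pos'],o['contact_force'],o['opening'])
```

```text
[ 0.3824 -0.2978  0.1191] [1.2642 0.3342 4.2592] 0.023113554040735604
```

View pics/s4.png

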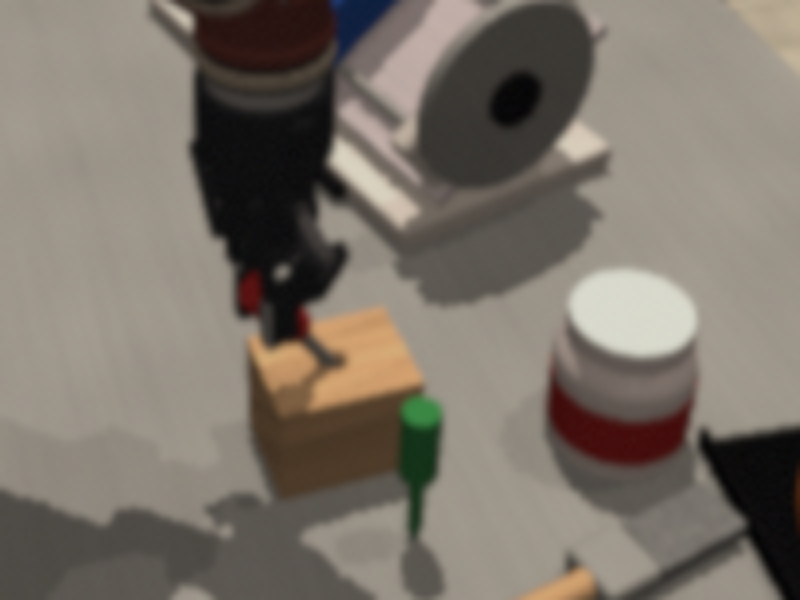

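The pin is tilted about 35° in the fingers, tip still in the block hole. I withdraw it along its axis and carry it over.

send_rows([
  [1.5, [-0.6, 0, -0.8], 0],
  [1.5, [-1.1, 0, -1.6], 0],
  [1.5, [0, 0, -4], 0],
  [1.5, [0, 0, -5], 0],
  [1.5, [0, 0, -3], 0],
  [1.5, [1, -5, 0], 0],
  [1.5, [1, -5.5, 0], 0],
  [1.5, [1, -5.5, 0], 0],
])

```text
t: 11.55
tool_pos: [0.3526, -0.1383, 0.2635]
tool_rot: [3.114, 0.412, -0.002]
contact_force: [0.6, 0.3, -0.7]
opening: 0.0237
grip_force: 30.5
```

send_rows([
  [1.5, [1, -5.5, 0], 0],
  [1.5, [1, -5.5, 0], 0],
  [1.5, [1, -5.5, 0], 0],
  [1.5, [1, -4.5, 0], 0],
  [1.5, [0, 0, 0], 0],
])

```text
t: 12.18
tool_pos: [0.3366, 0.0755, 0.2635]
tool_rot: [3.112, 0.425, -0.001]
contact_force: [-0.2, -1.0, -1.3]
opening: 0.0228
grip_force: 30.5
```

Run:
```python
from h import *
o=ctrl.get_obs();print(o['t'],o['tool_pos'],o['tool_rot'],o['opening'],toolmove([.452,.185,.213]))
```

```text
12.175 [0.33655269 0.07552783 0.26350747] [ 3.11191995e+00  4.24546061e-01 -1.15723130e-03] 0.022816830395361996 [14.05948824 -7.45844961  5.03336361]
```

send_rows([
  [1.5, [4, -2, 0], 0],
  [1.5, [4, -2, 0], 0],
  [1.5, [4, -2, 1], 0],
  [1.5, [2, -1.5, 2], 0],
  [1.5, [0, 0, 2], 0],
  [1.5, [0, 0, 0], 0],
])

```text
t: 12.92
tool_pos: [0.4518, 0.1809, 0.2109]
tool_rot: [3.113, 0.412, -0.008]
contact_force: [0.5, -0.0, -0.3]
opening: 0.0229
grip_force: 30.5
```

Run:
```python
from h import *
o=ctrl.get_obs();print(o['t'],o['tool_pos'],o['tool_rot'],o['opening'],toolmove([.452,.185,.213]))
im=shot('wrist'); np.savez('w5.npz',**im)
cv2.imwrite('pics/w5.png',cv2.resize(im['frame'][60:310,170:470,::-1],None,fx=2.5,fy=2.4,interpolation=cv2.INTER_CUBIC))
```

```text
12.925 [0.45175039 0.18089562 0.210852  ] [ 3.1129418   0.41215857 -0.00831   ] 0.022884681001873373 [ 0.12974234 -0.38963546 -0.21580755]
```

View pics/w5.png

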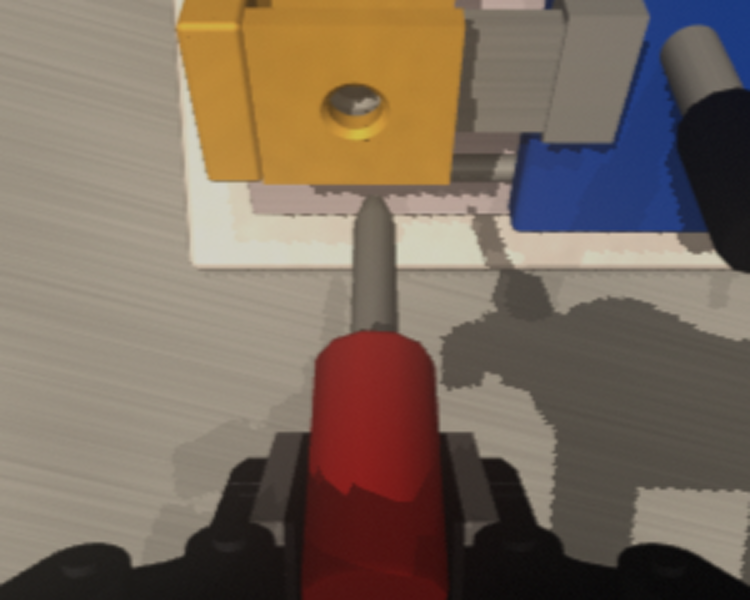

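Wrist view: pin held tilted, tip at crop (374,198) = full (319.6,142.5); the hole at crop (355,112) shows light through. I measure the pin's axis from depth.

Run:
```python
from h import *
np.set_printoptions(precision=4,suppress=True)
im=dict(np.load('w5.npz')); C=cloud(im); f=im['frame']; H,S,V=cv2.split(cv2.cvtColor(f,cv2.COLOR_RGB2HSV))
M=np.array([.517,.2025,.135]); B=np.array([hx,ys,hz])
cam=im['cam_to_world'][:3,3]
print('col centres along pin, surface pts -> axis')
for v in (148,154,160,166,172,178,184,188):
    z=im['range_z'][v]; zc=z[319]; k=[u for u in range(300,340) if abs(z[u]-zc)<.008 and z[u]>0]
    u=(k[0]+k[-1])/2; p=pt(im,int(round(u)),v); print(v,k[0],k[-1],p,(p-M)@B.T)
for v in (200,220,240):
    r=[u for u in range(290,350) if S[v,u]>150 and (H[v,u]<6 or H[v,u]>172)]; u=(r[0]+r[-1])/2; p=pt(im,int(u),v); print('knob',v,r[0],r[-1],p,(p-M)@B.T)
d=pt(im,319.6,142.5,1.)-cam; 
z=im['range_z'][146,319]; p=pt(im,319.6,142.5,z+.003); print('tip',p,(p-M)@B.T)
print('view dir in B',(B@(d/np.linalg.norm(d))))
# mouth in this view: far px
m=(H>12)&(H<32)&(S>150)&(V>80)
w=np.zeros_like(m); w[66:135,272:353]=1; w[90:122,294:330]=0; P=C[m&w]
n=np.linalg.svd(P-P.mean(0))[2][2]; n*=np.sign(n[2]); d=pt(im,170+355/2.5,60+112/2.4,1.)-cam; q=cam+d*((P.mean(0)-cam)@n)/(d@n); print('mouth',q)
```

```text
col centres along pin, surface pts -> axis
148 314 325 [0.4968 0.1924 0.1675] [ 0.0005 -0.0045  0.0393]
154 312 327 [0.4942 0.1917 0.1719] [ 0.0008 -0.0044  0.0445]
160 312 328 [0.4915 0.191  0.1755] [ 0.0006 -0.0044  0.049 ]
166 311 328 [0.4891 0.1903 0.1793] [ 0.0007 -0.0044  0.0536]
172 311 328 [0.4865 0.1896 0.1824] [ 0.0003 -0.0044  0.0576]
178 311 328 [0.4845 0.1891 0.1875] [ 0.0016 -0.0044  0.063 ]
184 311 328 [0.4822 0.1885 0.1907] [ 0.0014 -0.0044  0.067 ]
188 311 328 [0.4808 0.1881 0.1933] [ 0.0018 -0.0044  0.0699]
knob 200 308 330 [0.4792 0.1882 0.2089] [ 0.0095 -0.0039  0.0836]
knob 220 296 342 [0.4728 0.1865 0.2173] [ 0.0088 -0.0039  0.0943]
knob 240 295 344 [0.4677 0.1851 0.227 ] [ 0.01   -0.0039  0.1052]
tip [0.499  0.1932 0.1613] [-0.0011 -0.0042  0.0329]
view dir in B [-0.6682 -0.0014 -0.744 ]
mouth [0.5166 0.2031 0.1312]
```

send_rows([
  [1.5, [0.3, -0.45, -0.2], 0],
  [1.5, [0, 0, 0], 0],
  [1.5, [0.57, 0, 0.82], 0],
  [1.5, [0.57, 0, 0.82], 0],
  [1.5, [0.57, 0, 0.82], 0],
  [1.5, [0.29, 0, 0.41], 0],
  [1.5, [0.29, 0, 0.41], 0],
  [1.5, [0, 0, 0], 0],
])

```text
t: 13.98
tool_pos: [0.477, 0.1939, 0.182]
tool_rot: [3.114, 0.415, -0.001]
contact_force: [-0.2, 0.6, -1.7]
opening: 0.0228
grip_force: 30.5
```

send_rows([
  [1.5, [0.29, 0, 0.41], 0],
  [1.5, [0.29, 0, 0.41], 0],
  [1.5, [0.29, 0, 0.41], 0],
  [1.5, [0, 0, 0], 0],
])

```text
t: 14.48
tool_pos: [0.4854, 0.1961, 0.1694]
tool_rot: [3.114, 0.414, -0.001]
contact_force: [-1.2, -1.7, -3.5]
opening: 0.0232
grip_force: 30.3
```

Run:
```python
from h import *
np.set_printoptions(precision=4,suppress=True)
o=ctrl.get_obs();print(o['t'],o['tool_pos'],o['contact_force'],o['wrist_torque'])
im=shot('wrist'); np.savez('w6.npz',**im)
M=np.array([.517,.2025,.135]); B=np.array([hx,ys,hz])
print('TCP rel',(o['tool_pos']-M)@B.T)
cv2.imwrite('pics/w6.png',cv2.resize(im['frame'][60:310,170:470,::-1],None,fx=2.5,fy=2.4,interpolation=cv2.INTER_CUBIC))
```

```text
14.475 [0.4854 0.1961 0.1694] [-1.1649 -1.703  -3.5233] [-0.3195  0.1811 -0.025 ]
TCP rel [-0.0066  0.0021  0.0466]
```

View pics/w6.png

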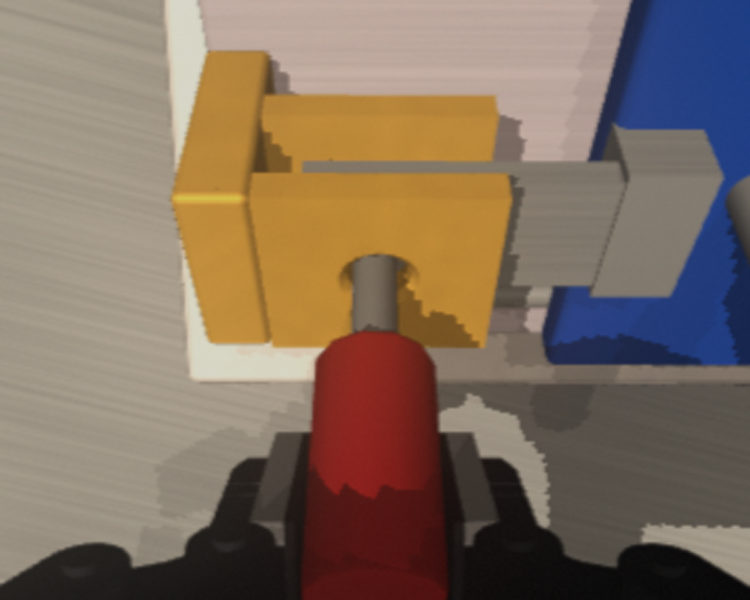

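Pin is in the upper ear's hole and about 22 mm deep, forces small. I recentre slightly and continue.

send_rows([
  [1.5, [-0.15, 0.1, 0.1], 0],
  [1.5, [0.29, 0, 0.41], 0],
  [1.5, [0.29, 0, 0.41], 0],
  [1.5, [0.29, 0, 0.41], 0],
  [1.5, [0, 0, 0], 0],
])

```text
t: 15.15
tool_pos: [0.4928, 0.1972, 0.1564]
tool_rot: [-3.114, -0.415, 0.001]
contact_force: [0.9, -0.1, -0.2]
opening: 0.0229
grip_force: 30.4
```

send_rows([
  [1.5, [0.29, 0, 0.41], 0],
  [1.5, [0.23, 0, 0.33], 0],
  [1.5, [0, 0, 0], 0],
])

```text
t: 15.52
tool_pos: [0.4978, 0.1985, 0.1491]
tool_rot: [-3.114, -0.415, 0.0]
contact_force: [-0.6, -0.5, -1.9]
opening: 0.023
grip_force: 30.4
```

send_rows([
  [1.5, [0.12, 0, 0.16], 0],
  [1.5, [0.06, 0, 0.08], 0],
  [1.5, [0, 0, 0], 0],
])

```text
t: 15.9
tool_pos: [0.4992, 0.1989, 0.1473]
tool_rot: [3.114, 0.415, -0.002]
contact_force: [-3.5, -0.8, 1.0]
opening: 0.0235
grip_force: 30.8
```

Run:
```python
from h import *
np.set_printoptions(precision=4,suppress=True)
o=ctrl.get_obs();print(o['t'],o['tool_pos'],o['contact_force'],o['wrist_torque'])
M=np.array([.517,.2025,.135]); B=np.array([hx,ys,hz])
print('TCP rel',(o['tool_pos']-M)@B.T)
im=shot('wrist'); cv2.imwrite('pics/w7.png',cv2.resize(im['frame'][60:310,170:470,::-1],None,fx=2.5,fy=2.4,interpolation=cv2.INTER_CUBIC))
```

```text
15.9 [0.4992 0.1989 0.1473] [-3.49   -0.8214  1.0112] [-0.2004  0.6434 -0.0352]
TCP rel [-0.0079  0.0012  0.0205]
```

send_rows([
  [1.5, [0.12, 0, 0.16], 0],
  [1.5, [0, 0, 0], 0],
])

```text
t: 16.2
tool_pos: [0.4992, 0.1989, 0.1471]
tool_rot: [3.113, 0.415, -0.007]
contact_force: [-13.3, -3.9, 11.4]
opening: 0.0232
grip_force: 31.9
```

send_rows([
  [1.5, [0.12, 0, 0.16], 0],
  [1.5, [0, 0, 0], 0],
])

```text
t: 16.45
tool_pos: [0.4994, 0.1989, 0.1471]
tool_rot: [3.112, 0.415, -0.012]
contact_force: [-22.0, -7.4, 20.8]
opening: 0.0229
grip_force: 32.9
```

send_rows([
  [1.5, [-0.2, 0, -0.25], 0],
  [1.5, [0, 0, 0], 0],
])

```text
t: 16.7
tool_pos: [0.4992, 0.1989, 0.1472]
tool_rot: [3.114, 0.415, -0.002]
contact_force: [-7.3, -1.3, 5.2]
opening: 0.0235
grip_force: 30.9
```

Run:
```python
from h import *
np.set_printoptions(precision=4,suppress=True)
o=ctrl.get_obs();print(o['t'],o['tool_pos'],o['contact_force'],o['wrist_torque'])
im=shot('wrist'); np.savez('w8.npz',**im);cv2.imwrite('pics/w8.png',cv2.resize(im['frame'][60:310,170:470,::-1],None,fx=2.5,fy=2.4,interpolation=cv2.INTER_CUBIC))
```

```text
16.7 [0.4992 0.1989 0.1472] [-7.2881 -1.2601  5.2362] [-0.3548  1.1269  0.0141]
```

View pics/w8.png

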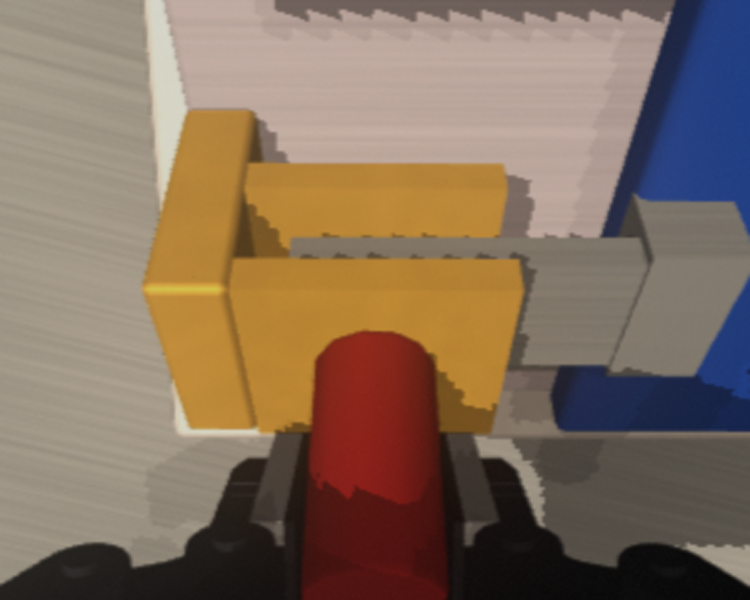

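The knob looks seated on the bracket, knob end at crop (375,335) against the ear. Release and rise.

send_rows([
  [1.5, [-0.05, 0, -0.05], 0],
  [7, [0, 0, 0], 0],
  [7, [0, 0, 0], 0],
  [7, [0, 0, 0], 0],
  [7, [0, 0, -2], 0],
  [7, [0, 0, -5], 0],
  [7, [0, 0, -5], 0],
  [7, [-3, 0, -3], 0],
  [7, [0, 0, 0], 0],
])

```text
t: 17.88
tool_pos: [0.4714, 0.1914, 0.3026]
tool_rot: [-3.113, -0.415, -0.015]
contact_force: [-1.0, 1.2, -1.9]
opening: 0.0703
grip_force: 0.0
```

Run:
```python
from h import *
np.set_printoptions(precision=4,suppress=True)
o=ctrl.get_obs();print(o['t'],o['tool_pos'],o['contact_force'])
im=shot('wrist'); np.savez('w9.npz',**im); C=cloud(im)
M=np.array([.517,.2025,.135]); B=np.array([hx,ys,hz])
H,S,V=cv2.split(cv2.cvtColor(im['frame'],cv2.COLOR_RGB2HSV))
m=((H<6)|(H>172))&(S>150)&(im['range_z']>0); q=(C-M)@B.T
m&=(abs(q[...,0])<.04)&(abs(q[...,1])<.04)&(q[...,2]>-.02)&(q[...,2]<.1)
P=q[m]; print(len(P),np.percentile(P,[1,50,99],axis=0))
for lo,hi in((.0,.01),(.01,.02),(.02,.03),(.03,.04),(.04,.048)):
    s=P[(P[:,2]>lo)&(P[:,2]<hi)]; print(lo,len(s),s[:,0].max() if len(s) else 0,s[:,1].min() if len(s) else 0,s[:,1].max() if len(s) else 0)
e=(H>12)&(H<32)&(S>150)&(V>80)&(abs(q[...,0])<.023)&(abs(q[...,1])<.024); print('ear hz',np.median(q[e],0))
d=(V<60)&(abs(q[...,0])<.03)&(q[...,1]<-.06)&(q[...,1]>-.2)&(q[...,2]>.01)&(q[...,2]<.06); print('handle',np.percentile(q[d],[2,50,98],axis=0),d.sum())
```

```text
17.875 [0.4714 0.1914 0.3026] [-1.0182  1.2082 -1.9116]
1253 [[-0.0112 -0.0092  0.0037]
 [ 0.0066  0.0013  0.0375]
 [ 0.0097  0.0115  0.051 ]]
0.0 111 0.010066260878528433 -0.00961248943241693 0.010494975029926934
0.01 178 0.009907385605585245 -0.009585260160100646 0.011295975950231444
0.02 192 0.009937920072646945 -0.009361376823067452 0.011825401733317763
0.03 197 0.009776115003325914 -0.009094312190418466 0.011731605354448667
0.04 167 0.00978177045050401 -0.008865142387298642 0.011520762420829883
ear hz [ 0.0131 -0.0006 -0.0004]
handle [[-0.0076 -0.1006  0.0113]
 [ 0.0078 -0.0888  0.0387]
 [ 0.0117 -0.0806  0.0497]] 1238
```

```bash
python3 -c "
from station import ctrl; print(ctrl.finish_job())"
```

```text
the job is handed in; nothing more can be done
None
```

I handed the job in at about 18 s. The pusher is fully home against its stop. The red pin is through the holes with its handle down on the bracket and released. I kept clear of the jar, bowl and brush, though I took no final picture of them.

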